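# Change the forming stand from doming to grooving

### The arm

A 6-joint arm with a two-finger parallel gripper is mounted at the origin on a cart in front of the work surface, level with it; the furniture and walls round the work are solid. World frame = base frame: x ahead of the robot, y to its left, z up, the work surface at z = 0. Lengths are in mm, angles in rad, forces in N, time in s.
With the tool pointing down it reaches from about 350 to 875 mm from the base axis. Payload 4.2 kg.
Tool frame: the origin (TCP) lies midway between the tips of the shut fingers; the grasp point (between the pads) lies 19 mm behind it; z points along the fingers, y is the line along which they close (so a half turn about z gives the same grasp; the last joint's range is limited). The gripper opens to 85 mm and grips with 20 to 120 N. Pads are 22 mm wide; open, the fingers measure 114 mm over their backs; the gripper's body (76 mm by 85 mm) begins 54 mm behind the grasp point. The pads swing forward as they close: fully open they stand 13 mm farther back than shut.
Start: joints at [-0.875, 0.385, 0.008, 0, -1.194, -0.259], TCP at [264.413, -566.29, 231.312] pointing down, gripper open.
Joint ranges: [-3.14, 3.14], [-1.21, 2.06], [-1.07, 1.41], [-3.16, 2.05], [-2.99, -0.16], [-3.1, 3.1]. Speed limits (rad/s): [2.79, 2.79, 3.14, 3.14, 3.14, 3.14].

### API

Orientations are given as a unit quaternion [x, y, z, w].
In Python, from bench import * gives the robot as it stands.
- The arm moves only by the tool drive_tool, never from a script. Its argument "plan" is a list that holds one entry, the list of rows, each a list of 5 numbers: the closure, from -1 (fully open) to 1 (shut), then the shift along the world's x, y, z in mm, then the turn about the world's z in degrees. A call has 1 to 20 rows; each row shifts and turns the commanded pose from where the row before left it; what a row does not reach is not made up. A row lasts 1/12 s, in which the tool goes at most 41.7 mm and 7.16 degrees, less where a joint would pass 70% of its speed; a pose out of reach is approached as far as the arm can. A call is refused whole if a number of a shift passes 41.7 or a number of a turn 7.16, either way. A call with a gripper value outside its range is refused whole. The fingers move at their own pace and stop on an object; the grip force is fixed at half the most. Time passes only in rows, so rows that do not move let the fingers close. It gives the time, the measured TCP pose, the force, the opening and the grip force at its end, in the units of the state.
- read_state(): the state, without advancing time (a new reading comes with each control period).
- get_image(name): name is "side" or "top"; returns (picture, depth): 480x640x3 uint8, red, green, blue; 480x640 float32, mm along the optical axis (not along the pixel's ray), 0 where there is no reading.
- camera_model(name): a dict with "fx", "fy", "cx", "cy" (pixels), "distortion" ([k1, k2, p1, p2, k3] as OpenCV has them; the pictures are not rectified), "R" (3x3) and "t" (3): a world point X has camera coordinates R X + t. Camera axes: x right, y down, z forward; pixel columns grow to the right and rows downward; lengths in mm; the calibration is good to about 2 mm. A picture is of the moment at which its call begins. camera_model takes no time and is no camera call.
- job_done(): hands the job in; it is judged then, once.
The state is a dict: "clock": time; "joints": joint angles; "joint_vel": joint speeds; "joint_efforts": joint torques, N m; "position": TCP position; "ee_rot": TCP orientation; "contact_force": force on the tool from outside, world axes, zero at the start; "wrist_torque": the same for the moment, N m; "gripper_width": finger opening in mm; "grasp_force": force on a finger pad.
Only numpy, scipy, OpenCV 4.12 (cv2) and the standard library are available. Lean on these libraries where they do the work, as an engineer would, in place of code of your own. Each camera call takes 0.05 s, during which the arm holds its last target. There are 200 camera calls.

### The job

Change the bench over from doming to grooving. The grooved block belongs in the steel-fenced stand and the hollowed block in the wooden tray, each flat on the floor inside the fence; the straight bar punch belongs on the steel rest and the ball-headed punch on the wooden rest, each lying centred in both notches. At the start each is in its partner's place, so park things on the rubber pad as you need, and leave the little blue phial standing where it is.

Things in the scene. Friction and masses are not known exactly. Their poses are not given: they have to be found in the camera images.
- hollowed_block: steel doming block, 46 x 46 mm and 40 mm high, with round hollows of several sizes in its top; about 0.5 kg. Origin at the centre of its underside, z up. At the start it sits in the steel-fenced stand.
- grooved_block: low steel swage block, 64 mm long (its x axis), 44 mm wide (y) and 26 mm high, with half-round grooves running along y across its top; about 0.45 kg. Origin at the centre of its underside, z up. At the start it sits in the wooden tray.
- ball_punch: steel doming punch lying down: eight-sided shank 12 mm across, along x from -48 to +44 mm, and a 22 mm ball centred at x = +57 mm; about 0.11 kg. Origin on the shank's axis: grip across the shank there. On a flat surface it lies on the ball and the shank's end, about 3 degrees tilted, and stays. At the start on the steel rest; either end may point either way.
- bar_punch: plain straight steel punch lying down, an eight-sided bar 12 mm across and 100 mm long (x axis), blunt-tapered over the last 12 mm at +x; about 0.09 kg. Origin on its axis at its middle. It stays where it is laid on a flat surface. At the start it lies on the wooden rest; which end points which way does not matter.
- forming_stand: the steel-fenced stand: a low bare-steel seat in which the block in use sits. Floor 6 mm and top of the fence 14 mm above the bench; 80 mm (x) by 62 mm (y) inside the fence, 96 x 78 mm outside. Origin under its centre, on the bench; z up. Fixed to the bench.
- storage_tray: the wooden tray: a low wooden seat of the same size with a cork floor, in which the block out of use is kept. Floor 6 mm and top of the fence 14 mm above the bench; 80 mm (x) by 62 mm (y) inside the fence, 96 x 78 mm outside. Origin under its centre, on the bench; z up. Fixed to the bench.
- rubber_pad: black rubber pad, 104 mm (x) by 86 mm (y), 4 mm thick, empty at the start: the free spot. Origin under its centre, on the bench; z up. Fixed to the bench.
- steel_rest: the steel rest, for the punch in use. 92 x 52 x 5 mm foot; two 6 mm V-notched plates 32 mm either side of the centre along x, so a bar laid in both lies along x. V: 45 degree sides, bottom 12 mm and tips 31 mm above the bench, 35 mm between tips; a 12 mm bar lies with its axis 20.5 mm above the bench. Origin under the centre, on the bench; z up. Fixed.
- wooden_rest: the wooden rest, for the punch out of use, otherwise like the steel one. 92 x 52 x 5 mm foot; two 6 mm V-notched plates 32 mm either side of the centre along x, so a bar laid in both lies along x. V: 45 degree sides, bottom 12 mm and tips 31 mm above the bench, 35 mm between tips; a 12 mm bar lies with its axis 20.5 mm above the bench. Origin under the centre, on the bench; z up. Fixed.
- phial: small plastic phial, dark blue with a blue lid, 33 mm diameter, 42 mm high, standing loose between the two rests. Origin at the centre of its underside.

How it is judged:
By the outcome, as a careful person would: the job done as asked, in the order asked, and still so for the second after the job is handed in, with the robot touching nothing.
It also fails if it takes over 134 s, if anything falls off the work surface, if the arm or the gripper's body presses on something with over 40 N, if the wrist force passes 120 N, or if a joint passes its speed limit or range.

## Working session

There is one attempt and no reset: what is moved stays moved. The work goes in short steps, Python scripts to look and compute and a tool call to move; the robot and the scene stay as the last step left them, time stands still between calls to the robot, and variables do not carry over. Pictures are saved under pics/ and viewed, at most 14 in all, crops included, and the job is handed in when it is done.

Besides the shell and the picture viewer there is one more tool, called after "Emit:" in YAML: its name, and indented under it one key for each argument. drive_tool: Moves the arm, as the interface text tells. Its arguments: {"type":"object","properties":{"plan":{"type":"array"}},"required":["plan"]}

```bash
ls; mkdir -p pics
cat > h.py <<'E'
from bench import *
import numpy as np, cv2
def snap(n,tag):
    p,d=get_image(n); cv2.imwrite(f"pics/{tag}_{n}.png",cv2.cvtColor(p,cv2.COLOR_RGB2BGR)); np.save(f"pics/{tag}_{n}.npy",d); return p,d
def cam(n):
    m=camera_model(n); K=np.array([[m["fx"],0,m["cx"]],[0,m["fy"],m["cy"]],[0,0,1.]])
    return K,np.array(m["distortion"],float),np.array(m["R"],float),np.array(m["t"],float)
def rays(n,uv):
    K,D,R,t=cam(n); q=cv2.undistortPoints(np.array(uv,float).reshape(-1,1,2),K,D).reshape(-1,2)
    return -R.T@t, np.c_[q,np.ones(len(q))]@R
def onplane(n,uv,z):
    c,d=rays(n,uv); return c+d*((z-c[2])/d[:,2])[:,None]
def cloud(n,d):
    v,u=np.nonzero(d>0); c,r=rays(n,np.c_[u,v]); P=np.full(d.shape+(3,),np.nan); P[v,u]=c+r*d[v,u][:,None]; return P
def proj(n,X):
    K,D,R,t=cam(n); return cv2.projectPoints(np.array(X,float).reshape(-1,3),cv2.Rodrigues(R)[0],t,K,D)[0].reshape(-1,2)
def tri(uv1,uv2,n1="top",n2="side"):
    c1,r1=rays(n1,uv1); c2,r2=rays(n2,uv2); out=[]
    for a,b in zip(r1,r2):
        s=np.linalg.lstsq(np.c_[a,-b],c2-c1,rcond=None)[0]; p=c1+a*s[0]; q=c2+b*s[1]; out.append([*((p+q)/2),np.linalg.norm(p-q)])
    return np.array(out)
E
python3 - <<'E'
from h import *
for n in("top","side"):
    snap(n,"a"); K,D,R,t=cam(n); print(n,K[0,0],D,-R.T@t,R[2])
s=read_state(); print(s)
E
```

```text
pics
top 505.16394276766107 [-0.06837947  0.          0.          0.          0.        ] [ 410.62245288   12.53478987 1061.25679677] [ 0.16047324  0.00667354 -0.98701763]
side 459.1015735055401 [0.01464958 0.         0.         0.         0.        ] [ 494.55122029 -614.8762512   592.53716312] [ 0.09859254  0.73486695 -0.67100676]
{'clock': 0.1, 'joints': array([-8.75407968e-01,  3.85506822e-01,  6.81818208e-03, -4.04130127e-04,
       -1.19398661e+00, -2.58596461e-01]), 'joint_vel': array([ 0.0006252 , -0.00131059,  0.00344495,  0.00087397,  0.00056511,
       -0.00080795]), 'joint_efforts': array([-5.18300494e-04, -3.93319738e+01,  1.88929814e+01,  4.19787839e+00,
       -2.58906031e-03,  1.69005236e-07]), 'position': array([ 264.20409829, -565.87259347,  230.34093939]), 'ee_rot': array([-2.16591096e-01,  9.76261942e-01,  9.20828313e-04, -2.64461239e-04]), 'contact_force': array([ 0.38217967, -0.12016026,  0.19460174]), 'wrist_torque': array([-0.0076008 , -0.01851695,  0.00652668]), 'grasp_force': 0.0, 'gripper_width': 85.12416107045763}
```

View pics/a_top.png

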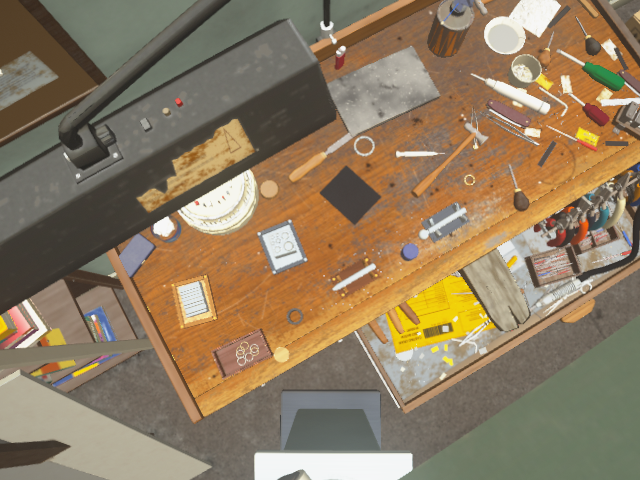

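View pics/a_side.png

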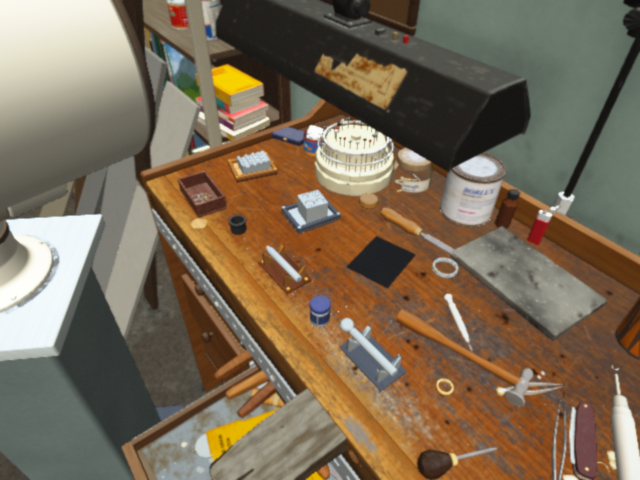

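Top view: stand with hollowed block at (283,247), tray with grooved block at (194,299), pad at (350,194), steel rest with ball punch at (443,222), wooden rest with bar at (354,277), phial at (410,252). In the side view the same things are at (312,208), (253,163), (381,261), (371,352), (285,266) and (319,310). A lamp hangs over the back of the bench.

Run:
```python
from h import *
d=np.load("pics/a_top.npy"); P=cloud("top",d)
for nm,(u,v) in dict(hol=(283,247),groove=(194,299),pad=(350,194),ball=(430,230),phial=(410,251),bar=(354,277),bench=(310,310),lampR=(325,90),lampF=(150,225),lampM=(250,160),stone=(215,210)).items():
    print(nm,P[v-1:v+2,u-1:u+2].reshape(-1,3).mean(0).round(1))
a=cv2.imread("pics/a_top.png"); b=cv2.imread("pics/a_side.png")
cv2.imwrite("pics/a_c1.png",cv2.resize(a[170:350,160:480],None,fx=2.5,fy=2.5,interpolation=cv2.INTER_CUBIC))
cv2.imwrite("pics/a_c2.png",cv2.resize(b[140:400,180:430],None,fx=2.3,fy=2.3,interpolation=cv2.INTER_CUBIC))
# lamp extents: everything > 200 and x 200..900
m=(P[...,2]>150)&(P[...,0]>250)
q=P[m]; 
for z0 in range(150,900,50):
    w=q[(q[:,2]>=z0)&(q[:,2]<z0+50)]
    if len(w)>20: print(z0,len(w),w.min(0).round(),w.max(0).round())
Ps=cloud("side",np.load("pics/a_side.npy"))
print("side lamp low edge", [Ps[v,u].round() for u,v in((230,25),(330,85),(440,150),(460,155),(520,125),(525,85))])
```

```text
hol [562.8 100.9  45.6]
groove [457.1 283.4  27.7]
pad [684.9 -37.9   4.1]
ball [ 602.6 -203.5   26.4]
phial [ 556.1 -158.1   41.5]
bar [504.  -44.3  26.2]
bench [437.   46.3  -0.6]
lampR [812.2  15.9 236.5]
lampF [591.8 348.2 127.3]
lampM [698.  150.  194.4]
stone [629.3 232.7  91.3]
150 7795 [ 420. -280.  150.] [1053.  644.  200.]
200 14707 [438.  -2. 200.] [1015.  613.  250.]
250 28829 [491.  16. 250.] [981. 576. 300.]
300 5561 [642. 228. 300.] [931. 552. 350.]
350 4702 [656. 255. 350.] [913. 521. 400.]
400 6654 [676. 146. 400.] [880. 489. 450.]
450 1913 [778. 155. 450.] [847. 462. 500.]
500 230 [795. 391. 500.] [813. 432. 521.]
750 19598 [ 321. -178.  756.] [415. -28. 800.]
800 96 [ 332. -147.  800.] [ 339. -137.  803.]
side lamp low edge [array([421., 626., 211.]), array([627., 273., 201.]), array([778.,  23., 193.]), array([811.,  15., 186.]), array([953.,  99., 189.]), array([927.,  82., 272.])]
```

View pics/a_c1.png

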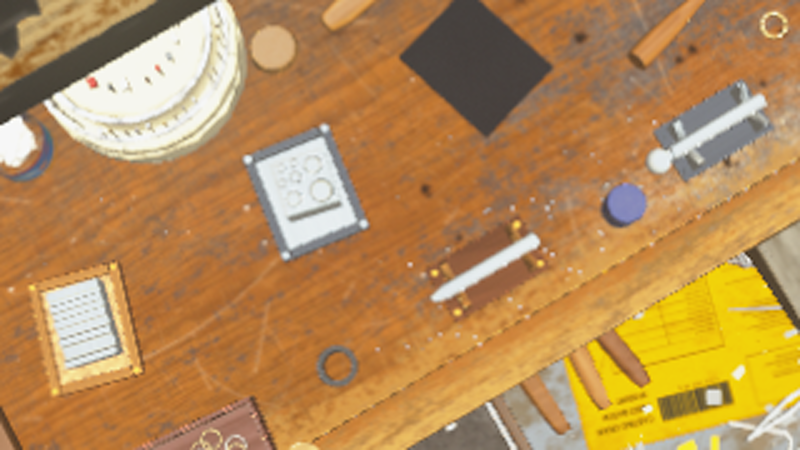

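View pics/a_c2.png

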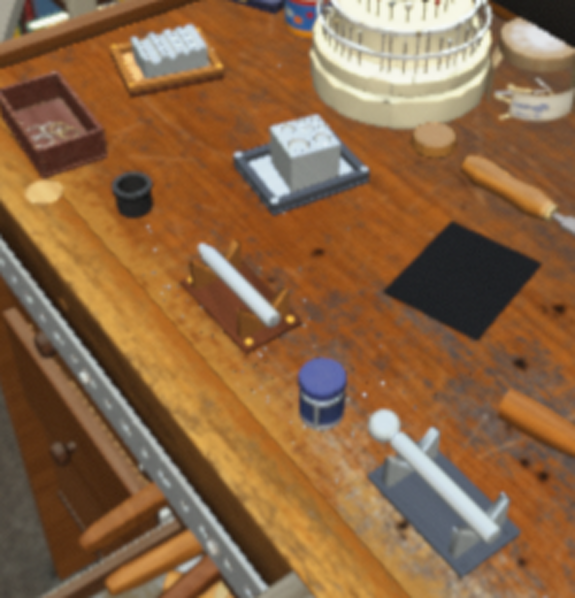

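Crops: ball punch's ball is at the left end (top 424,234), bar taper probably at left; grooves run along the tray's short side; the stand and tray sit clear of the lamp. Now I'll measure.

```bash
cat > meas.py <<'E'
from h import *
def rect(pts):
    (c,s,a)=cv2.minAreaRect(pts[:,:2].astype(np.float32)); b=cv2.boxPoints((c,s,a))
    e=[b[1]-b[0],b[2]-b[1]]; L=max(e,key=np.linalg.norm); y=np.degrees(np.arctan2(L[1],L[0]))
    return np.round([*c,max(s),min(s),(y+90)%180-90],1)
def comp(mask,uv):
    n,l,st,c=cv2.connectedComponentsWithStats(mask.astype(np.uint8),connectivity=8); k=l[uv[1],uv[0]]; return (l==k) if k else np.zeros_like(mask,bool)
def band(P,c,r,z0,z1): return (np.hypot(P[...,0]-c[0],P[...,1]-c[1])<r)&(P[...,2]>z0)&(P[...,2]<z1)
E
python3 - <<'E'
from meas import *
P={n:cloud(n,np.load(f"pics/a_{n}.npy")) for n in("top","side")}
for n in P:
    print(n)
    p=P[n]
    for nm,c,r,z0,z1 in [("bench",(437,46),20,-9,9),("hol",(563,101),45,36,60),("holall",(563,101),62,8,60),("stand",(563,101),66,9,60),("groove",(457,283),50,23,40),("tray",(457,283),66,9,40),("ball",(625,-235),75,20,45),("srest",(625,-235),62,3,60),("bar",(504,-44),75,23,45),("wrest",(504,-44),62,3.,60),("phial",(556,-158),30,36,60)]:
        q=p[band(p,c,r,z0,z1)]; 
        print(nm,len(q),rect(q),np.median(q[:,2]).round(1),np.percentile(q[:,2],95).round(1))
    im=cv2.imread(f"pics/a_{n}.png"); m=comp(im.max(2)<62,(350,194) if n=="top" else (381,261)); v,u=np.nonzero(m)
    print("pad",rect(onplane(n,np.c_[u,v],4)),len(u),np.nanmedian(p[m],axis=0))
E
```

```text
top
bench 282 [437.1  46.3  37.7  37.4 -89.5] -0.5 2.8
hol 503 [573.1 103.5  46.7  46.   17.7] 44.3 47.8
holall 1165 [569.9 105.6  96.1  77.8  22.6] 16.6 47.0
stand 1143 [569.9 105.6  96.1  77.8  22.6] 16.8 47.0
groove 693 [457.6 287.6  65.2  45.4  17.7] 29.6 33.4
tray 1370 [453.5 288.1  97.3  77.8  15.1] 23.6 33.0
ball 432 [ 629.5 -231.3  100.    95.    84.8] 25.9 31.5
srest 1049 [ 626.1 -233.9  118.6  111.1   -9. ] 7.4 29.7
bar 300 [505.4 -44.6  99.   42.6 -59.3] 26.1 30.4
wrest 1031 [504.9 -41.9 121.7 113.7 -24.8] 6.6 28.6
phial 206 [ 557.4 -157.1   31.8   30.9    2. ] 41.5 44.8Traceback (most recent call last):
  File "<stdin>", line 10, in <module>
  File "h.py", line 12, in onplane
    c,d=rays(n,uv); return c+d*((z-c[2])/d[:,2])[:,None]
        ~~~~^^^^^^
  File "h.py", line 9, in rays
    K,D,R,t=cam(n); q=cv2.undistortPoints(np.array(uv,float).reshape(-1,1,2),K,D).reshape(-1,2)
                      ~~~~~~~~~~~~~~~~~~~^^^^^^^^^^^^^^^^^^^^^^^^^^^^^^^^^^^^^^^^
cv2.error: OpenCV(4.12.0) /io/opencv/modules/calib3d/src/undistort.dispatch.cpp:347: error: (-215:Assertion failed) CV_IS_MAT(_src) && CV_IS_MAT(_dst) && (_src->rows == 1 || _src->cols == 1) && (_dst->rows == 1 || _dst->cols == 1) && _src->cols + _src->rows - 1 == _dst->rows + _dst->cols - 1 && (CV_MAT_TYPE(_src->type) == CV_32FC2 || CV_MAT_TYPE(_src->type) == CV_64FC2) && (CV_MAT_TYPE(_dst->type) == CV_32FC2 || CV_MAT_TYPE(_dst->type) == CV_64FC2) in function 'cvUndistortPointsInternal'
```

Run:
```python
from meas import *
P={n:cloud(n,np.load(f"pics/a_{n}.npy")) for n in("top","side")}
for n in P:
    print(n); p=P[n]
    im=cv2.imread(f"pics/a_{n}.png"); hsv=cv2.cvtColor(im,cv2.COLOR_BGR2HSV).astype(int)
    uv=(350,194) if n=="top" else (381,261); print("pad",im[uv[1],uv[0]])
    m=comp(im.max(2)<im[uv[1],uv[0]].max()+22,uv); v,u=np.nonzero(m)
    print("pad",rect(onplane(n,np.c_[u,v],4)),len(u),np.nanmedian(p[m],axis=0).round(1))
    for nm,c,r,z0,z1 in [("bench",(650,60),20,-9,9),("hol",(573,103),45,38,60),("stand",(570,105),66,9,60),("groove",(457,287),50,25,40),("tray",(453,288),66,9,40),("phial",(556,-158),30,36,60)]:
        q=p[band(p,c,r,z0,z1)]; print(nm,len(q),rect(q),np.median(q[:,2]).round(1)) if len(q) else print(nm,0)
    for nm,c in(("ball",(622,-231)),("bar",(505,-44))):
        m=band(p,c,85,15,50)&(hsv[...,1]<45)&(hsv[...,2]>170); nn,l,st,_=cv2.connectedComponentsWithStats(m.astype(np.uint8)); k=1+st[1:,4].argmax(); v,u=np.nonzero(l==k)
        print(nm,len(u),rect(onplane(n,np.c_[u,v],25)),rect(p[l==k]),np.median(p[l==k][:,2]).round(1),(u.min(),u.max(),v.min(),v.max()))
    for nm,c in(("srest",(622,-238)),("wrest",(505,-42))):
        m=band(p,c,62,2.,10); m=m&((abs(hsv[...,0]-108)<18)&(hsv[...,1]<110)&(hsv[...,1]>20)&(hsv[...,2]<150) if nm=="srest" else (hsv[...,2]<115)&(hsv[...,1]>100))
        m=cv2.morphologyEx(m.astype(np.uint8),cv2.MORPH_OPEN,np.ones((3,3))); v,u=np.nonzero(m); print(nm,len(u),len(u) and rect(onplane(n,np.c_[u,v],5)))
```

```text
top
pad [62 65 71]
pad [683.7 -37.7 101.6  83.6  46.9] 1772 [683.8 -37.9   3.6]
bench 264 [6.501e+02 6.000e+01 3.930e+01 3.680e+01 5.000e-01] -0.6
hol 487 [573.1 103.5  46.7  46.   17.7] 44.4
stand 1146 [569.9 105.6  96.1  77.8  22.6] 16.8
groove 641 [457.6 287.6  65.2  45.4  17.7] 29.9
tray 1371 [453.5 288.1  97.3  77.8  15.1] 23.6
phial 206 [ 557.4 -157.1   31.8   30.9    2. ] 41.5
ball 339 [ 622.2 -228.1  111.6   37.4  -49.3] [ 622.  -228.   111.9   37.2  -49.4] 26.0 (np.int64(419), np.int64(466), np.int64(203), np.int64(238))
bar 259 [504.3 -44.   99.1  11.6 -59.4] [504.5 -44.1  98.7  11.5 -59.5] 25.4 (np.int64(333), np.int64(375), np.int64(263), np.int64(290))
srest 0 0
wrest 0 0
side
pad [36 33 33]
pad [684.3 -37.8 102.1  83.3  47. ] 1794 [683.4 -40.4   4.3]
bench 211 [650.3  59.9  38.5  38.4  57.8] 0.2
hol 411 [572.8 106.   49.2  46.4 -72.9] 45.0
stand 1167 [570.2 108.   96.7  80.5  22.2] 24.0
groove 350 [458.4 288.3  63.9  48.4  18. ] 30.0
tray 823 [455.2 288.3  96.   80.6  15.2] 20.0
phial 308 [ 557.2 -158.2   31.5   31.2   84.1] 42.2
ball 625 [ 625.4 -224.2  113.9   32.3  -57.4] [ 624.9 -226.3  111.2   28.9  -56.9] 26.8 (np.int64(341), np.int64(399), np.int64(318), np.int64(373))
bar 252 [503.7 -43.   97.7  10.9 -59.3] [503.8 -42.7  98.4  10.3 -59.9] 26.3 (np.int64(266), np.int64(299), np.int64(246), np.int64(279))
srest 907 [ 625.4 -240.6   89.3   49.6  -59.5]
wrest 194 [512.5 -50.6  79.7  45.  -59.7]
```

Run:
```python
from meas import *
f=lambda L:np.array(L)/2.5+[160-.3,170-.3]
g=lambda L:np.array(L)/2.3+[180-.3,140-.3]
print("steel",rect(onplane("top",f([(657,128),(742,82),(772,127),(686,178)]),5)))
print("wood",rect(onplane("top",f([(430,270),(515,220),(545,270),(458,319)]),5)))
s=onplane("side",g([(370,478),(517,522),(462,570)]),5);print("side steel centre",(s[0]+s[1])/2,s[2])
s=onplane("side",g([(182,285),(298,318),(247,347)]),5);print("side wood centre",(s[0]+s[1])/2,s[2])
# punch ends, two views
b=tri(f([(659,161),(763,101)]),g([(383,426),(490,534)])); print("ball,end",b.round(1))
k=tri(f([(434,297),(536,241)]),g([(203,249),(274,318)])); print("bar",k.round(1))
bc=onplane("top",f([(659,161)]),20.5)[0]; e=onplane("top",f([(763,101)]),22)[0]; print(bc,e,np.linalg.norm(bc-e))
for n in("top","side"):
    p=cloud(n,np.load(f"pics/a_{n}.npy")); im=cv2.imread(f"pics/a_{n}.png"); hsv=cv2.cvtColor(im,cv2.COLOR_BGR2HSV)
    P=f if n=="top" else g
    L=[(720,150),(745,92),(690,170)] if n=="top" else [(430,510),(400,490),(470,550)]
    print(n,[hsv[int(v),int(u)].tolist() for u,v in P(L)])
```

```text
steel [ 626.5 -241.3   87.7   49.2  -59.5]
wood [504.4 -46.6  83.7  48.9 -59.5]
side steel centre [ 625.98543412 -237.80918708    5.        ] [ 627.85676174 -288.28125127    5.        ]
side wood centre [506.25824034 -46.08709003   5.        ] [509.16223551 -93.42503284   5.        ]
ball,end [[ 5.942e+02 -1.897e+02  2.400e+01  3.000e-01]
 [ 6.453e+02 -2.786e+02  2.660e+01  4.000e-01]]
bar [[480.9  -1.9  21.3   0.6]
 [528.4 -85.8  25.4   3.5]]
[ 594.89926093 -190.36307195   20.5       ] [ 646.48650356 -279.94445669   22.        ] 103.38432228047297
top [[113, 15, 135], [70, 8, 187], [105, 12, 133]]
side [[110, 52, 113], [110, 48, 111], [105, 31, 116]]
```

Emit:
drive_tool:
  plan:
    - [[-1,16.2,35.2,-4.5,-0.4],[-1,16.2,35.2,-4.5,-0.4],[-1,16.2,35.2,-4.5,-0.4],[-1,16.2,35.2,-4.5,-0.4],[-1,16.2,35.2,-4.5,-0.4],[-1,16.2,35.2,-4.5,-0.4],[-1,16.2,35.2,-4.5,-0.4],[-1,16.2,35.2,-4.5,-0.4],[-1,16.2,35.2,-4.5,-0.4],[-1,16.2,35.2,-4.5,-0.4],[-1,16.2,35.2,-4.5,-0.4],[-1,16.2,35.2,-4.5,-0.4],[-1,16.2,35.2,-4.5,-0.4],[-1,16.2,35.2,-4.5,-0.4],[-1,16.2,35.2,-4.5,-0.4],[-1,16.2,35.2,-4.5,-0.4],[-1,16.2,35.2,-4.5,-0.4],[-1,16.2,35.2,-4.5,-0.4],[-1,16.2,35.2,-4.5,-0.4],[-1,0,0,0,0]]

```text
clock: 1.77
position: [574.5, 107.8, 144.2]
ee_rot: [-0.154, 0.988, 0.0, 0.0]
contact_force: [-0.2, -0.9, 0.1]
gripper_width: 85.3
grasp_force: 0.0
```

Emit:
drive_tool:
  plan:
    - [[-1,0,0,0,0],[-1,0,0,0,0],[-1,0,0,0,0]]

```text
clock: 2.02
position: [571.6, 101.7, 145.7]
ee_rot: [-0.151, 0.989, -0.0, -0.0]
contact_force: [0.3, 0.8, 0.2]
gripper_width: 85.7
grasp_force: 0.0
```

Run:
```python
from meas import *
for i in range(2):
    s=read_state(); print(s["position"].round(1), s["joints"].round(2))
snap("side","b"); snap("top","b")
```

```text
[571.6 101.7 145.7] [ 0.45  0.38 -0.22 -0.   -0.96 -1.72]
[571.6 101.7 145.7] [ 0.45  0.38 -0.22 -0.   -0.96 -1.72]
```

Emit:
drive_tool:
  plan:
    - [[-1,1.2,2.2,-10,0],[-1,0,0,-20,0],[-1,0,0,-25,0],[-1,0,0,-25,0],[-1,0,0,-20,0],[-1,0,0,-15,0],[-1,0,0,-10,0],[-1,0,0,-4,0],[-1,0,0,0,0],[-1,0,0,0,0],[0.5,0,0,0,0],[1,0,0,0,0],[1,0,0,0,0],[1,0,0,0,0],[1,0,0,0,0],[1,0,0,0,0],[1,0,0,0,0],[1,0,0,0,0]]

```text
clock: 3.62
position: [574.2, 105.3, 18.0]
ee_rot: [-0.152, 0.988, 0.0, 0.001]
contact_force: [-0.6, 1.3, 4.6]
gripper_width: 45.0
grasp_force: 63.8
```

Run:
```python
from meas import *
p,d=snap("side","c")
im=cv2.imread("pics/c_side.png")
cv2.imwrite("pics/c_c.png",cv2.resize(im[120:300,220:420],None,fx=3,fy=3))
print(read_state()["position"])
```

```text
[574.19132255 105.289307    18.01110658]
```

View pics/c_c.png

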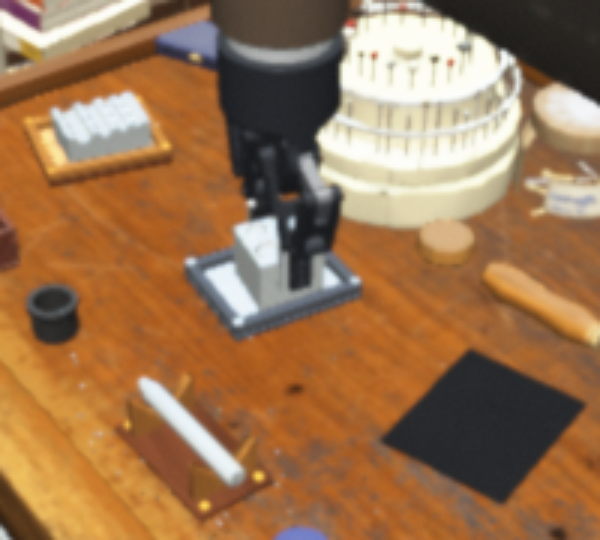

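The block is gripped squarely (crop about 280,260), with the fingers above the fence. Next I lift it and carry it to the pad.

Emit:
drive_tool:
  plan:
    - [[1,0,0,8,0],[1,0,0,18,0],[1,0,0,22,0],[1,6,-9,16,0],[1,14,-19,6,0],[1,20,-27,0,0],[1,24,-32,0,0],[1,22,-29,0,0],[1,14,-19,0,0],[1,8,-10,-10,0],[1,0,0,-20,0],[1,0,0,-16,0],[1,0,0,-12,0],[1,0,0,-8,0],[1,0,0,0,0],[1,0,0,0,0],[1,0,0,0,0]]

```text
clock: 5.08
position: [682.2, -39.8, 21.9]
ee_rot: [-0.152, 0.988, -0.0, 0.001]
contact_force: [0.0, -0.4, -3.8]
gripper_width: 45.0
grasp_force: 62.7
```

Emit:
drive_tool:
  plan:
    - [[1,0,0,-3,0],[1,0,0,-2,0],[1,0,0,0,0],[1,0,0,0,0],[0.3,0,0,0,0],[-0.3,0,0,0,0],[-1,0,0,0,0],[-1,0,0,0,0],[-1,0,0,0,0],[-1,0,0,0,0],[-1,0,0,10,0],[-1,0,0,25,0],[-1,0,0,30,0],[-1,0,0,20,0],[-1,0,0,0,0]]

```text
clock: 6.33
position: [685.0, -40.3, 107.9]
ee_rot: [-0.152, 0.988, -0.001, 0.006]
contact_force: [1.4, 0.2, 0.3]
gripper_width: 85.5
grasp_force: 0.0
```

Emit:
drive_tool:
  plan:
    - [[-1,-8,12,0,0],[-1,-16,23,0,0],[-1,-20,29,0,0],[-1,-20,30,0,0],[-1,-20,30,0,0],[-1,-20,30,0,0],[-1,-20,30,0,0],[-1,-20,30,0,0],[-1,-20,29,0,0],[-1,-20,29,0,0],[-1,-18,26,0,0],[-1,-14,20,0,0],[-1,-8,10,0,0],[-1,0,0,0,0],[-1,0,0,0,0],[-1,0,0,0,0]]

```text
clock: 7.67
position: [457.4, 286.9, 100.6]
ee_rot: [-0.151, 0.989, -0.0, -0.0]
contact_force: [-0.9, -0.5, -0.1]
gripper_width: 85.3
grasp_force: 0.0
```

Run:
```python
from meas import *
p,d=snap("top","d"); P=cloud("top",d)
q=P[band(P,(682,-40),45,36,60)]; print("hol on pad",len(q),rect(q),np.median(q[:,2]))
print(read_state()["position"],read_state()["joints"].round(2))
```

```text
hol on pad 466 [681.  -43.6  46.7  46.4  16.9] 42.543659694922155
[457.68203297 286.73763215 100.5815089 ] [ 0.86  0.38 -0.37  0.   -0.82 -2.13]
```

Emit:
drive_tool:
  plan:
    - [[-1,0.4,1.5,-10,0],[-1,0,0,-20,0],[-1,0,0,-20,0],[-1,0,0,-16,0],[-1,0,0,-12,0],[-1,0,0,-6,0],[-1,0,0,-2,0],[-1,0,0,0,0],[-1,0,0,0,0],[0.5,0,0,0,0],[1,0,0,0,0],[1,0,0,0,0],[1,0,0,0,0],[1,0,0,0,0],[1,0,0,0,0],[1,0,0,0,0],[1,0,0,0,0]]

```text
clock: 9.13
position: [458.2, 289.8, 15.7]
ee_rot: [-0.152, 0.988, 0.0, 0.001]
contact_force: [-1.6, -0.3, 5.3]
gripper_width: 42.6
grasp_force: 63.7
```

Run:
```python
from meas import *
p,d=snap("side","e")
im=cv2.imread("pics/e_side.png")
cv2.imwrite("pics/e_c.png",cv2.resize(im[70:220,180:380],None,fx=3,fy=3))
```

```text
(no output)
```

View pics/e_c.png

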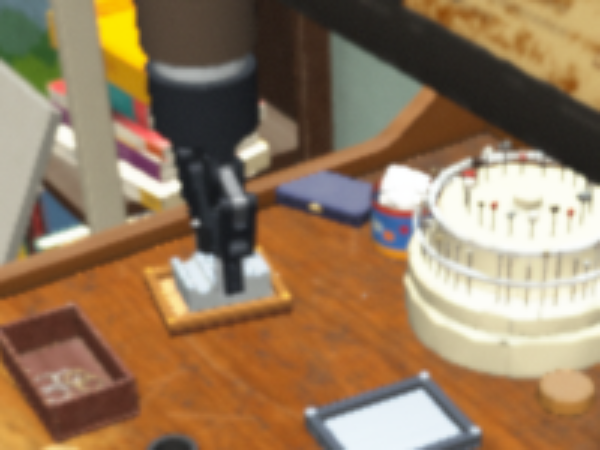

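Emit:
drive_tool:
  plan:
    - [[1,0,0,8,0],[1,0,0,18,0],[1,0,0,22,0],[1,6,-9,10,0.4],[1,10,-17,2,0.6],[1,14,-24,0,0.6],[1,16,-27,0,0.6],[1,16,-27,0,0.6],[1,16,-26,0,0.6],[1,14,-23,0,0.6],[1,12,-18,0,0.6],[1,7.8,-11.8,0,0.2],[1,0,0,-10,0],[1,0,0,-18,0],[1,0,0,-14,0],[1,0,0,-8,0],[1,0,0,0,0],[1,0,0,0,0],[1,0,0,0,0]]

```text
clock: 10.77
position: [570.0, 106.9, 25.3]
ee_rot: [-0.193, 0.981, 0.0, 0.0]
contact_force: [1.0, 0.4, -4.0]
gripper_width: 42.5
grasp_force: 62.5
```

Run:
```python
from meas import *
for n in("side","top"):
    p,d=snap(n,"f")
im=cv2.imread("pics/f_side.png")
cv2.imwrite("pics/f_c.png",cv2.resize(im[130:270,230:390],None,fx=4,fy=4))
```

```text
(no output)
```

View pics/f_c.png

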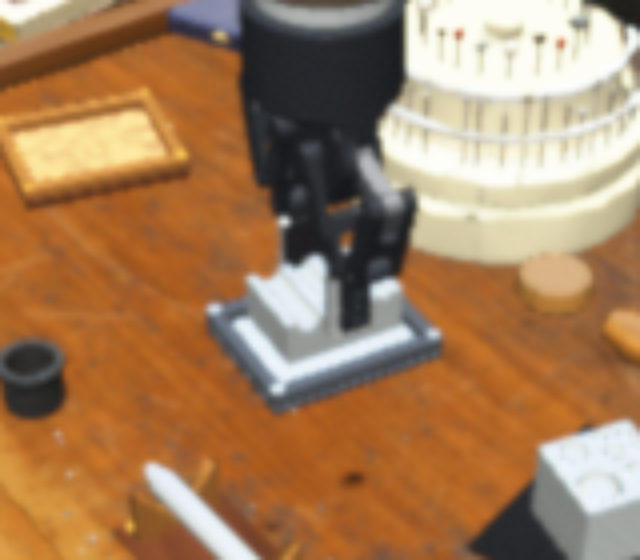

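Emit:
drive_tool:
  plan:
    - [[1,0,0,-5,0],[1,0,0,-3,0],[1,0,0,-1.2,0],[1,0,0,0,0],[1,0,0,0,0],[0.3,0,0,0,0],[-0.3,0,0,0,0],[-1,0,0,0,0],[-1,0,0,0,0],[-1,0,0,0,0],[-1,0,0,0,0],[-1,0,0,10,0],[-1,0,0,25,0],[-1,0,0,30,0],[-1,0,0,20,0],[-1,0,0,0,0]]

```text
clock: 12.2
position: [572.9, 107.5, 106.6]
ee_rot: [-0.193, 0.981, 0.001, 0.005]
contact_force: [0.9, -0.0, 0.5]
gripper_width: 85.6
grasp_force: 0.0
```

Emit:
drive_tool:
  plan:
    - [[-1,8,-10,0,-0.8],[-1,16,-21,0,-0.8],[-1,22,-29,0,-0.8],[-1,24,-31,0,-0.8],[-1,20,-27,0,-0.8],[-1,14,-19,0,-0.8],[-1,8,-10,0,0],[-1,0,0,0,0],[-1,0,0,0,0],[-1,0,0,0,0]]

```text
clock: 13.03
position: [680.7, -40.0, 100.1]
ee_rot: [-0.152, 0.988, 0.0, -0.001]
contact_force: [-0.4, -0.2, -0.2]
gripper_width: 85.5
grasp_force: 0.0
```

Run:
```python
from meas import *
for n in("side","top"):
    p,d=snap(n,"g"); P=cloud(n,d)
    q=P[band(P,(570,106),45,26,45)]; print(n,"groove",len(q),rect(q),np.median(q[:,2]))
    q=P[band(P,(570,106),66,9,40)]; print("stand",rect(q))
print(read_state()["position"])
im=cv2.imread("pics/g_side.png")
cv2.imwrite("pics/g_c.png",cv2.resize(im[130:330,230:450],None,fx=3,fy=3))
```

```text
side groove 473 [568.5 107.   64.5  50.5  21.5] 30.648667503587603
stand [569.8 107.7  96.5  80.2  22.5]
top groove 0 [0. 0. 0. 0. 0.] nan
stand [562.4  61.5  47.1   7.6  14.3]
[680.97569306 -39.37823088 100.67998001]
  return _methods._mean(a, axis=axis, dtype=dtype,
  ret = ret.dtype.type(ret / rcount)
```

View pics/g_c.png

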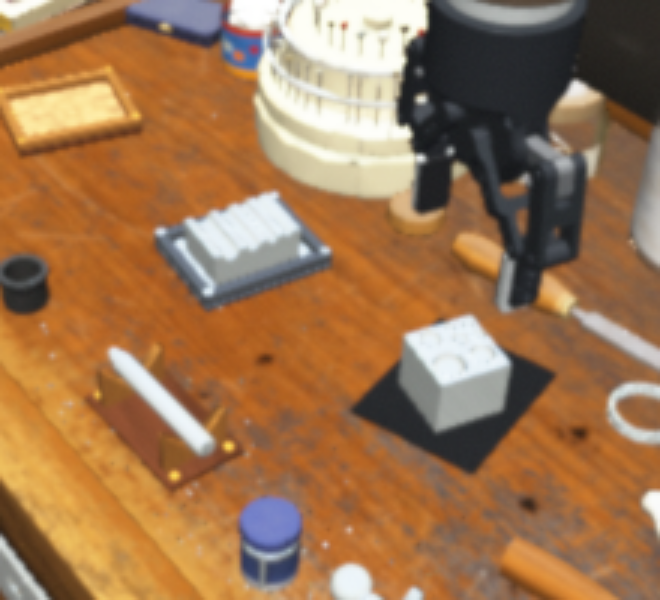

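The grooved block is seated inside the stand (crop 240,240) and the hollowed block is on the pad (455,375). Now I grip the hollowed block.

Emit:
drive_tool:
  plan:
    - [[-1,0.8,-1,-10,0],[-1,0,0,-20,0],[-1,0,0,-20,0],[-1,0,0,-16,0],[-1,0,0,-12,0],[-1,0,0,-5,0],[-1,0,0,-2,0],[-1,0,0,0,0],[-1,0,0,0,0],[0.5,0,0,0,0],[1,0,0,0,0],[1,0,0,0,0],[1,0,0,0,0],[1,0,0,0,0],[1,0,0,0,0],[1,0,0,0,0],[1,0,0,0,0]]

```text
clock: 14.55
position: [683.0, -41.3, 16.6]
ee_rot: [-0.152, 0.988, -0.0, 0.001]
contact_force: [-0.5, 3.3, 6.0]
gripper_width: 45.2
grasp_force: 64.2
```

Emit:
drive_tool:
  plan:
    - [[1,0,0,8,0],[1,0,0,20,0],[1,0,0,25,0],[1,0,0,20,0],[1,-10,14,5,-0.2],[1,-18,26,2,-0.2],[1,-22,32,0,-0.2],[1,-23,33,0,-0.2],[1,-23,33,0,-0.2],[1,-23,33,0,-0.2],[1,-23,33,0,-0.2],[1,-23,33,0,-0.2],[1,-22,32,0,-0.2],[1,-18,27,0,-0.2],[1,-14,20,0,-0.2],[1,-8,11,0,-0.2],[1,-1.5,2.5,0,0],[1,0,0,0,0],[1,0,0,0,0]]

```text
clock: 16.13
position: [453.6, 287.0, 95.0]
ee_rot: [-0.131, 0.991, -0.001, -0.001]
contact_force: [0.0, -0.0, -5.4]
gripper_width: 45.0
grasp_force: 63.2
```

Emit:
drive_tool:
  plan:
    - [[1,0.4,1,-10,0],[1,0,0,-20,0],[1,0,0,-20,0],[1,0,0,-14,0],[1,0,0,-7,0],[1,0,0,0,0],[1,0,0,0,0],[1,0,0,0,0]]

```text
clock: 16.8
position: [455.2, 289.2, 25.3]
ee_rot: [-0.131, 0.991, 0.0, 0.001]
contact_force: [1.2, -0.2, -4.2]
gripper_width: 44.8
grasp_force: 63.2
```

Run:
```python
from meas import *
p,d=snap("side","i"); im=cv2.imread("pics/i_side.png")
cv2.imwrite("pics/i_c.png",cv2.resize(im[90:220,190:330],None,fx=4,fy=4))
print(read_state()["position"])
```

```text
[455.12728841 289.38748427  25.56307073]
```

View pics/i_c.png

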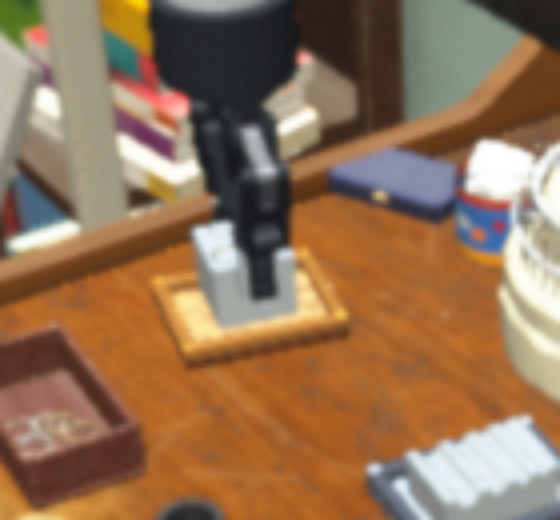

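The hollowed block is over the middle of the tray (crop 248,290). I lower it and release.

Emit:
drive_tool:
  plan:
    - [[1,0,-0.5,-4,0],[1,0,0,-1.6,0],[1,0,0,-1,0],[1,0,0,0,0],[1,0,0,0,0],[0.3,0,0,0,0],[-0.3,0,0,0,0],[-1,0,0,0,0],[-1,0,0,0,0],[-1,0,0,0,0],[-1,0,0,0,0],[-1,0,0,10,0],[-1,0,0,25,0],[-1,0,0,30,0],[-1,0,0,20,0],[-1,0,0,0,0]]

```text
clock: 18.18
position: [456.8, 290.7, 108.5]
ee_rot: [-0.131, 0.991, 0.003, 0.004]
contact_force: [-0.4, 0.6, 0.0]
gripper_width: 85.0
grasp_force: 0.0
```

Emit:
drive_tool:
  plan:
    - [[-1,2,-12,0,-4],[-1,3,-22,0,-6.5],[-1,4,-28,0,-6.5],[-1,4,-28,0,-6.5],[-1,4,-28,0,-6.5],[-1,4,-28,0,-6.5],[-1,4,-28,0,-6.5],[-1,4,-28,0,-6.5],[-1,4,-28,0,-6.5],[-1,4,-28,0,-6.5],[-1,4,-26,0,-6.5],[-1,4,-24,0,-5.5],[-1,3,-16,0,0],[-1,1,-8,0,0],[-1,0,0,0,0],[-1,0,0,0,0],[-1,0,0,0,0]]

```text
clock: 19.6
position: [503.2, -42.9, 103.1]
ee_rot: [0.496, 0.869, 0.0, -0.0]
contact_force: [-1.1, 0.3, -0.2]
gripper_width: 85.7
grasp_force: 0.0
```

Run:
```python
from meas import *
for n in("side","top"):
    p,d=snap(n,"j"); P=cloud(n,d)
    for nm,c,r,z0,z1 in(("hol",(455,288),45,38,60),("tray",(455,288),66,9,60),("groove",(570,106),45,25,45),("stand",(570,106),66,9,40)):
        q=P[band(P,c,r,z0,z1)]; print(n,nm,len(q),rect(q),np.median(q[:,2]).round(1))
print(read_state()["position"].round(1),read_state()["ee_rot"].round(4))
im=cv2.imread("pics/j_side.png")
cv2.imwrite("pics/j_c.png",cv2.resize(im[130:390,190:450],None,fx=2.3,fy=2.3))
```

```text
side hol 119 [440.7 282.6  47.9  21.9 -79.9] 45.0
side tray 374 [429.7 284.5  83.1  44.6 -75.3] 21.9
side groove 356 [570.  104.9  64.5  45.9  22.8] 30.7
side stand 1006 [569.5 107.4  97.2  80.4  22.6] 16.0
top hol 455 [452.4 285.5  46.5  44.7  16. ] 44.2
top tray 899 [452.4 293.3  97.3  67.   16.5] 38.6
top groove 204 [586.4 110.1  43.9  27.6 -66.7] 30.9
top stand 455 [593.9 115.7  78.   44.9 -67.9] 16.1
[503.3 -42.6 103.1] [4.953e-01 8.687e-01 1.000e-04 0.000e+00]
```

View pics/j_c.png

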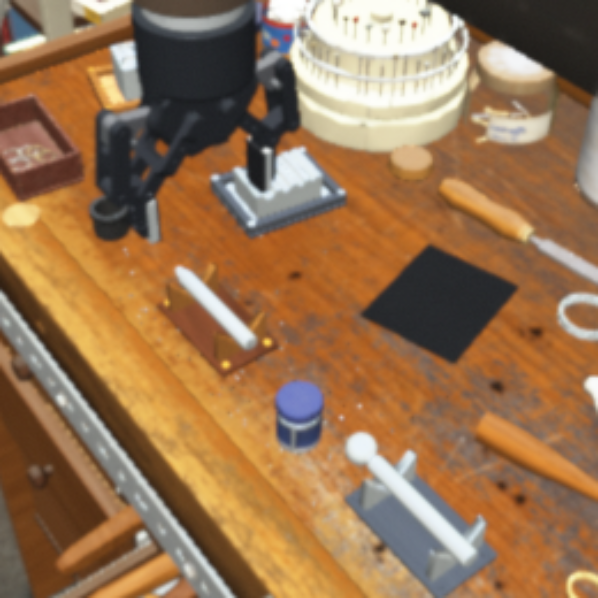

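Emit:
drive_tool:
  plan:
    - [[-1,0.7,-0.6,-10,0],[-1,0,0,-20,0],[-1,0,0,-22,0],[-1,0,0,-18,0],[-1,0,0,-13,0],[-1,0,0,-7,0],[-1,0,0,-3,0],[-1,0,0,0,0],[-1,0,0,0,0],[0,0,0,0,0],[1,0,0,0,0],[1,0,0,0,0],[1,0,0,0,0],[1,0,0,0,0],[1,0,0,0,0],[1,0,0,0,0],[1,0,0,0,0],[1,0,0,0,0],[1,0,0,0,0]]

```text
clock: 21.28
position: [505.9, -43.7, 10.6]
ee_rot: [0.496, 0.868, 0.001, 0.002]
contact_force: [4.6, 1.7, 2.5]
gripper_width: 10.5
grasp_force: 58.6
```

Emit:
drive_tool:
  plan:
    - [[0.4,0,0,0,0],[0.4,0,0,0,0],[0.4,0,0,3.5,0],[0.4,1,0.3,0,0],[0.4,0,0,0,0],[0.8,0,0,0,0],[1,0,0,0,0],[1,0,0,0,0],[1,0,0,0,0],[1,0,0,0,0],[1,0,0,0,0]]

```text
clock: 22.2
position: [505.9, -43.6, 13.8]
ee_rot: [0.496, 0.868, 0.001, 0.001]
contact_force: [2.2, 1.4, 0.8]
gripper_width: 9.4
grasp_force: 60.1
```

Emit:
drive_tool:
  plan:
    - [[1,0,0,5,0],[1,0,0,12,0],[1,0,0,20,0],[1,6,0,13,-2],[1,14,0.5,5,-4],[1,20,0.5,0,-4],[1,24,0.5,0,-4],[1,26,0.5,0,-4],[1,26,0.5,0,-4],[1,24,0.5,0,-4],[1,20,0.5,0,-4],[1,12,0.5,0,-4],[1,6,0.5,0,0],[1,0,0,-10,0],[1,0,0,-15,0],[1,0,0,-12,0],[1,0,0,-5,0],[1,0,0,0,0],[1,0,0,0,0],[1,0,0,0,0]]

```text
clock: 23.87
position: [684.2, -86.8, 20.8]
ee_rot: [0.695, 0.717, 0.042, -0.034]
contact_force: [1.1, -0.8, -0.3]
gripper_width: 9.7
grasp_force: 59.9
```

Run:
```python
from meas import *
for n in("side","top"): p,d=snap(n,"k")
im=cv2.imread("pics/k_side.png")
cv2.imwrite("pics/k_c.png",cv2.resize(im[170:350,280:480],None,fx=3,fy=3))
print(read_state()["position"].round(1),read_state()["ee_rot"].round(4))
```

```text
[684.4 -87.   21.1] [ 0.6954  0.7166  0.0418 -0.0336]
```

View pics/k_c.png

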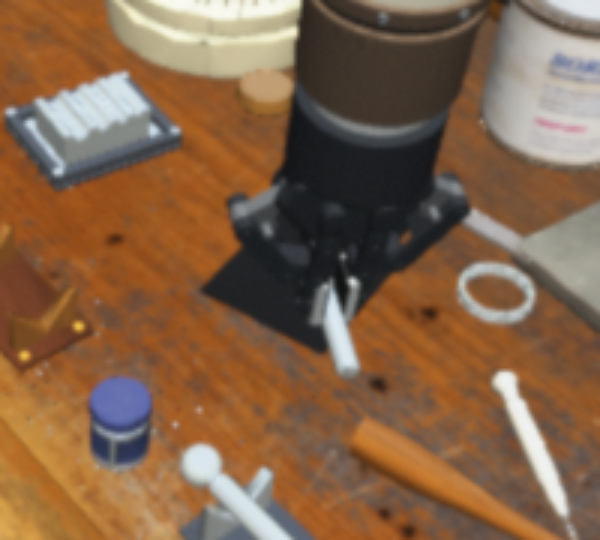

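The last joint hit its range, so the pose was only approached: the tool is tilted, with TCP at y −87 over the pad's edge. The bar is still held (crop 340,340). I raise it and turn back.

Emit:
drive_tool:
  plan:
    - [[1,0,0,15,0],[1,0,0,20,0],[1,0,0,10,2],[1,0,0,0,3],[1,0,0,0,3],[1,0,0,0,0],[1,0,0,0,0],[1,0,0,0,0]]

```text
clock: 24.63
position: [683.8, -87.2, 65.2]
ee_rot: [0.644, 0.763, 0.039, -0.037]
contact_force: [-0.4, -0.6, -1.5]
gripper_width: 10.2
grasp_force: 59.9
```

Run:
```python
from meas import *
print(read_state()["position"].round(1),read_state()["ee_rot"].round(4),read_state()["joints"].round(3))
```

```text
[683.8 -87.2  65.2] [ 0.6444  0.7628  0.0388 -0.0369] [ 0.058  0.643  0.053 -0.129 -0.985 -2.96 ]
```

Emit:
drive_tool:
  plan:
    - [[1,0,0,0,1.5],[1,0,0,0,1.5],[1,0,6,0,0],[1,0,12,0,0],[1,0,14,0,0],[1,0,10,0,0],[1,0,6,0,0],[1,0,0,-10,0],[1,0,0,-15,0],[1,0,0,-12,0],[1,0,0,-8,0],[1,0,0,0,0],[1,0,0,0,0],[1,0,0,0,0]]

```text
clock: 25.8
position: [684.4, -39.5, 20.4]
ee_rot: [0.624, 0.78, 0.038, -0.038]
contact_force: [0.5, -0.8, -1.0]
gripper_width: 10.0
grasp_force: 59.9
```

Run:
```python
from meas import *
print(read_state()["position"].round(1),read_state()["ee_rot"].round(4),read_state()["joints"].round(3))
for n in("side","top"):
    p,d=snap(n,"l"); P=cloud(n,d); hsv=cv2.cvtColor(p,cv2.COLOR_RGB2HSV)
    m=band(P,(683,-39),70,8,50)&(hsv[...,1]<60)&(hsv[...,2]>140); q=P[m]; print(n,len(q),len(q)>5 and rect(q))
im=cv2.imread("pics/l_side.png")
cv2.imwrite("pics/l_c.png",cv2.resize(im[200:320,300:460],None,fx=4,fy=4))
```

```text
[684.4 -39.5  20.4] [ 0.6238  0.7798  0.038  -0.0376] [ 0.128  0.686  0.009 -0.137 -0.896 -2.962]
side 160 [686.2 -38.7  99.8  15.6 -79.6]
top 81 [677.4 -15.1  42.1   9.5 -74.4]
```

View pics/l_c.png

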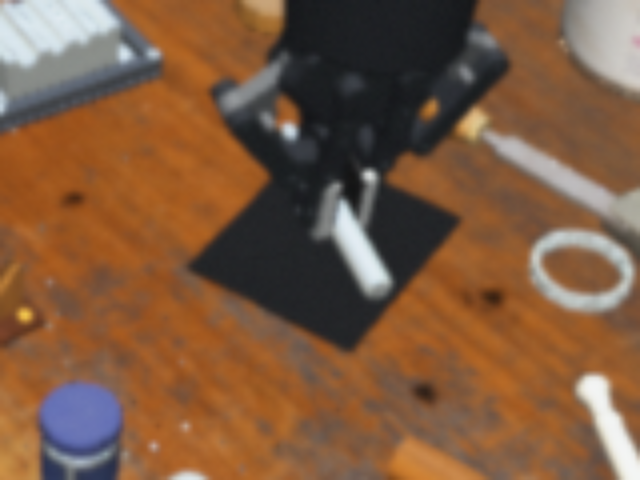

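The bar hangs over the middle of the pad (crop 360,240), fully within it. I lower it and lay it down.

Emit:
drive_tool:
  plan:
    - [[1,-1.5,0,-5,0],[1,0,0,-4,0],[1,0,0,-2,0],[1,0,0,-2,0],[1,0,0,-1.5,0],[1,0,0,0,0],[1,0,0,0,0]]

```text
clock: 26.48
position: [682.2, -39.0, 6.4]
ee_rot: [0.624, 0.78, 0.038, -0.038]
contact_force: [-3.3, 1.4, 3.8]
gripper_width: 10.0
grasp_force: 60.6
```

Emit:
drive_tool:
  plan:
    - [[0.8,0,0,0,0],[0.6,0,0,0,0],[0.4,0,0,0,0],[0.2,0,0,0,0],[0,0,0,0,0],[-0.3,0,0,0,0],[-0.3,0,0,0,0],[-0.3,0,0,5,0],[-0.3,0,0,15,0],[-0.3,0,0,25,0],[-0.3,0,0,25,0],[-0.3,0,0,15,0],[-0.3,0,0,0,0]]

```text
clock: 27.57
position: [685.2, -39.3, 95.9]
ee_rot: [0.623, 0.78, 0.041, -0.034]
contact_force: [0.3, 0.3, 0.8]
gripper_width: 55.5
grasp_force: 0.0
```

Emit:
drive_tool:
  plan:
    - [[-0.5,-3,-10,0,1.8],[-0.5,-6,-20,0,2],[-0.5,-7,-25,0,2],[-0.5,-8,-28,0,2],[-0.5,-8,-28,0,2],[-0.5,-8,-28,0,2],[-0.5,-7,-25,0,2],[-0.5,-5,-18,0,2],[-0.5,-3,-12,0,2],[-0.5,-2,-6,0,0],[-0.5,0,0,0,0],[-0.5,0,0,0,0],[-0.5,0,0,0,0]]

```text
clock: 28.65
position: [625.5, -238.3, 90.3]
ee_rot: [0.495, 0.867, 0.032, -0.044]
contact_force: [-0.0, 0.5, 0.1]
gripper_width: 64.1
grasp_force: 0.0
```

Run:
```python
from meas import *
print(read_state()["position"].round(1),read_state()["ee_rot"].round(4),read_state()["joints"].round(3))
for n in("side","top"):
    p,d=snap(n,"m"); P=cloud(n,d); hsv=cv2.cvtColor(p,cv2.COLOR_RGB2HSV)
    m=band(P,(683,-39),70,7,50)&(hsv[...,1]<60)&(hsv[...,2]>140); q=P[m]; print(n,len(q),len(q)>5 and (rect(q),np.median(q[:,2])))
```

```text
[ 625.5 -238.3   90.3] [ 0.4955  0.867   0.0315 -0.0436] [-0.165  0.612  0.055 -0.102 -1.076 -2.393]
side 0 False
top 194 (array([681.1, -39.6,  96.9,   9.8, -78.1]), np.float64(14.67369093518289))
```

Emit:
drive_tool:
  plan:
    - [[-0.5,-0.3,-0.7,-10,0],[-0.5,0,0,-18,0],[-0.5,0,0,-18,0],[-0.5,0,0,-14,0],[-0.5,0,0,-10,0],[-0.5,0,0,-7,0],[-0.5,0,0,-3,0],[-0.5,0,0,0,0],[-0.5,0,0,0,0],[0.2,0,0,0,0],[0.6,0,0,0,0],[1,0,0,0,0],[1,0,0,0,0],[1,0,0,0,0],[1,0,0,0,0],[1,0,0,0,0],[1,0,0,0,0]]

```text
clock: 30.17
position: [626.3, -239.7, 11.3]
ee_rot: [0.495, 0.867, 0.032, -0.042]
contact_force: [3.2, 2.4, 3.4]
gripper_width: 9.8
grasp_force: 58.7
```

Emit:
drive_tool:
  plan:
    - [[1,0,0,5,0],[1,0,0,14,0],[1,0,0,22,0],[1,0,0,22,0],[1,0,0,12,0],[1,-7,11,0,0],[1,-13,21,0,0],[1,-17,28,0,0],[1,-19,31,0,0],[1,-19,31,0,0],[1,-18,30,0,0],[1,-14,23,0,0],[1,-8,13,0,0],[1,-3,5,0,0],[1,0,0,-10,0],[1,0,0,-15,0],[1,0,0,-15,0],[1,0,0,0,0],[1,0,0,0,0],[1,0,0,0,0]]

```text
clock: 31.83
position: [507.7, -47.6, 45.6]
ee_rot: [0.496, 0.867, 0.031, -0.043]
contact_force: [0.5, -0.2, -0.7]
gripper_width: 10.0
grasp_force: 58.6
```

Run:
```python
from meas import *
print(read_state()["position"].round(1),read_state()["ee_rot"].round(4),read_state()["joints"].round(3))
for n in("side","top"): snap(n,"n")
a=cv2.imread("pics/n_side.png")[200:340,220:360]; b=cv2.imread("pics/n_top.png")[210:330,290:430]
cv2.imwrite("pics/n_c.png",np.hstack([cv2.resize(a,(400,400),interpolation=2),cv2.resize(b,(400,343),interpolation=2)[:400] if 0 else cv2.copyMakeBorder(cv2.resize(b,(400,343),interpolation=2),0,57,0,0,0)]))
```

```text
[507.7 -47.6  45.6] [ 0.4959  0.8667  0.0314 -0.0432] [ 0.159  0.437 -0.406 -0.15  -0.762 -2.659]
```

View pics/n_c.png

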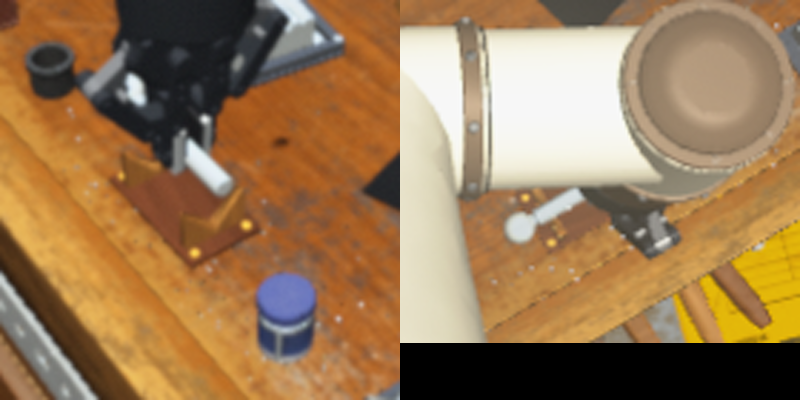

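Ball punch is held over the wooden rest with the ball at the far-left end (right crop 520,228), and the phial is undisturbed. I check the ball's position before lowering.

Run:
```python
from meas import *
p=cv2.imread("pics/n_top.png"); hsv=cv2.cvtColor(p,cv2.COLOR_BGR2HSV); P=cloud("top",np.load("pics/n_top.npy"))
m=band(P,(477,3),28,45,80)&(hsv[...,1]<60); q=P[m]; print(len(q))
v,u=np.nonzero(m); (c,r)=cv2.minEnclosingCircle(np.c_[u,v].astype(np.float32)); print(c,r,onplane("top",[c],55), onplane("top",[(332,289.8)],55), q[:,2].max())
```

```text
136
(335.3292541503906, 287.0853576660156) 9.203409194946289 [[481.13233672  -5.47242191  55.        ]] [[475.71401068   1.14092136  55.        ]] 68.96687981691866
```

Emit:
drive_tool:
  plan:
    - [[1,-0.3,1.3,-8,0],[1,0,0,-10,0],[1,0,0,-8,0],[1,0,0,-4,0],[1,0,0,-2,0],[1,0,0,-1,0],[1,0,0,0,0],[1,0,0,0,0]]

```text
clock: 32.6
position: [506.9, -45.5, 12.6]
ee_rot: [0.496, 0.867, 0.031, -0.043]
contact_force: [-0.2, -0.2, -0.8]
gripper_width: 10.0
grasp_force: 58.6
```

Emit:
drive_tool:
  plan:
    - [[1,0,0,-1,0],[1,0,0,0,0],[1,0,0,0,0],[0.8,0,0,0,0],[0.6,0,0,0,0],[0.4,0,0,0,0],[0.1,0,0,0,0],[-0.2,0,0,0,0],[-0.5,0,0,0,0],[-0.5,0,0,0,0],[-0.5,0,0,6,0],[-0.5,0,0,16,0],[-0.5,0,0,25,0],[-0.5,0,0,25,0],[-0.5,0,0,12,0],[-0.5,0,0,0,0],[-0.5,0,0,0,0]]

```text
clock: 34.02
position: [507.0, -45.4, 96.4]
ee_rot: [0.496, 0.867, 0.032, -0.043]
contact_force: [-0.7, -0.5, -1.2]
gripper_width: 64.2
grasp_force: 0.0
```

Emit:
drive_tool:
  plan:
    - [[-0.5,6,0.4,0,-1.8],[-0.5,14,0.5,0,-2],[-0.5,20,0.7,0,-2],[-0.5,23,0.8,0,-2],[-0.5,24,0.8,0,-2],[-0.5,24,0.8,0,-2],[-0.5,22,0.8,0,-2],[-0.5,20,0.8,0,-2],[-0.5,14,0.5,0,-2],[-0.5,8,0.3,0,0],[-0.5,0,0,0,0],[-0.5,0,0,0,0],[-0.5,0,0,0,0]]

```text
clock: 35.1
position: [680.6, -39.2, 94.9]
ee_rot: [0.624, 0.78, 0.037, -0.039]
contact_force: [0.7, -0.5, 0.3]
gripper_width: 64.3
grasp_force: 0.0
```

Run:
```python
from meas import *
print(read_state()["position"].round(1),read_state()["ee_rot"].round(4),read_state()["joints"].round(3))
for n in("side","top"):
    p,d=snap(n,"o"); P=cloud(n,d); hsv=cv2.cvtColor(p,cv2.COLOR_RGB2HSV)
    for nm,c in(("bar",(683,-39)),("ball",(498,-32))):
        m=band(P,c,80,8 if nm=="bar" else 18,50)&(hsv[...,1]<60)&(hsv[...,2]>140); nn,l,st,_=cv2.connectedComponentsWithStats(m.astype(np.uint8))
        if nn>1: q=P[l==1+st[1:,4].argmax()]; print(n,nm,len(q),rect(q),np.median(q[:,2]))
        if nm=="ball" and nn>1:
            u=np.array([-.508,.862]); s=q[:,:2]@u; r=np.array([505.3,-46.3])@u
            z=[np.median(q[abs(s-r-k)<4][:,2]).round(1) for k in(-40,-20,0,20,40,57)]; print("along",(s.min()-r).round(1),(s.max()-r).round(1),"z",z)
```

```text
[680.6 -39.2  94.9] [ 0.6237  0.7799  0.0372 -0.0388] [ 0.129  0.601  0.057 -0.126 -1.03  -2.984]
side bar 285 [682.4 -39.9  98.6  12.8 -77.8] 14.910551980605192
side ball 421 [501.4 -35.4 114.   18.  -57.4] 26.073021167278966
along -45.8 68.6 z [np.float64(26.0), np.float64(25.9), np.float64(26.1), np.float64(25.9), np.float64(26.0), np.float64(29.0)]
top bar 111 [676.5 -20.6  57.4   9.5 -78.3] 14.765582204904149
top ball 243 [502.7 -40.4 103.8  14.2 -57.2] 26.04239234777947
along -45.5 58.1 z [np.float64(25.3), np.float64(25.9), np.float64(26.2), np.float64(26.1), np.float64(26.3), np.float64(30.0)]
```

Emit:
drive_tool:
  plan:
    - [[-0.5,1.2,0,-10,0],[-0.5,0,0,-18,0],[-0.5,0,0,-20,0],[-0.5,0,0,-17,0],[-0.5,0,0,-13,0],[-0.5,0,0,-7,0],[-0.5,0,0,-3,0],[-0.5,0,0,-1.5,0],[-0.5,0,0,0,0],[-0.5,0,0,0,0],[0.2,0,0,0,0],[0.6,0,0,0,0],[1,0,0,0,0],[1,0,0,0,0],[1,0,0,0,0],[1,0,0,0,0],[1,0,0,0,0],[1,0,0,0,0]]

```text
clock: 36.7
position: [683.2, -39.2, 6.6]
ee_rot: [0.624, 0.78, 0.038, -0.038]
contact_force: [-1.5, 0.8, 3.1]
gripper_width: 9.7
grasp_force: 59.9
```

Emit:
drive_tool:
  plan:
    - [[1,0,0,4,0],[1,0,0,12,0],[1,0,0,20,0],[1,0,0,20,0],[1,-3,-10,10,1.8],[1,-6,-21,0,2],[1,-7,-26,0,2],[1,-8,-28,0,2.2],[1,-8,-29,0,2.2],[1,-7,-28,0,2.2],[1,-7,-25,0,2],[1,-5,-18,0,2],[1,-3,-11,0,1.9],[1,-1.4,-4.4,0,0],[1,0,0,0,0],[1,0,0,0,0],[1,0,0,-10,0],[1,0,0,-10,0],[1,0,0,0,0],[1,0,0,0,0]]

```text
clock: 38.37
position: [626.8, -238.7, 50.4]
ee_rot: [0.492, 0.869, 0.031, -0.045]
contact_force: [0.6, 0.3, -0.7]
gripper_width: 9.5
grasp_force: 59.4
```

Run:
```python
from meas import *
print(read_state()["position"].round(1),read_state()["ee_rot"].round(4),read_state()["joints"].round(3))
for n in("side","top"):
    p,d=snap(n,"q"); P=cloud(n,d); hsv=cv2.cvtColor(p,cv2.COLOR_RGB2HSV)
    m=band(P,(626,-239.5),70,40,75)&(hsv[...,1]<60)&(hsv[...,2]>140); nn,l,st,_=cv2.connectedComponentsWithStats(m.astype(np.uint8))
    u=np.array([.508,-.862]); r=np.array([626.2,-239.5])
    for k in range(1,nn):
        if st[k,4]>8:
            q=P[l==k]; s=(q[:,:2]-r)@u; w=(q[:,:2]-r)@[.862,.508]; print(n,len(q),"along",s.min().round(1),s.max().round(1),"lat",np.median(w).round(1),rect(q),"z fit",np.polyfit(s,q[:,2],1).round(3))
a=cv2.imread("pics/q_side.png")[270:410,300:440]; cv2.imwrite("pics/q_c.png",cv2.resize(a,(500,500),interpolation=2))
```

```text
[ 626.8 -238.7   50.4] [ 0.4915  0.8691  0.0308 -0.0451] [-0.165  0.657  0.029 -0.105 -1.009 -2.376]
side 231 along 8.3 47.8 lat -1.8 [ 640.  -263.8   39.4   11.3  -60.9] z fit [-2.2000e-02  5.9234e+01]
top 40 along -3.2 23.5 lat 0.3 [ 631.4 -248.2   26.5    6.8  -56.2] z fit [-5.7000e-02  6.0705e+01]
```

Emit:
drive_tool:
  plan:
    - [[1,0,-1.5,-8,0],[1,0,0,-9,0],[1,0,0,-7,0],[1,0,0,-4,0],[1,0,0,-2.5,0],[1,0,0,-1.5,0],[1,0,0,0,0],[1,0,0,0,0],[1,0,0,0,0]]

```text
clock: 39.22
position: [627.9, -241.1, 20.5]
ee_rot: [0.492, 0.869, 0.031, -0.043]
contact_force: [0.8, 0.5, -0.9]
gripper_width: 9.5
grasp_force: 59.4
```

Emit:
drive_tool:
  plan:
    - [[1,0,0,-1,0],[1,0,0,-1,0],[1,0,0,0,0],[1,0,0,0,0],[1,0,0,0,0]]

```text
clock: 39.63
position: [627.6, -241.1, 18.0]
ee_rot: [0.492, 0.869, 0.031, -0.044]
contact_force: [0.5, 0.5, -1.1]
gripper_width: 9.7
grasp_force: 59.4
```

Emit:
drive_tool:
  plan:
    - [[1,0,0,-0.8,0],[1,0,0,0,0],[1,0,0,0,0],[0.8,0,0,0,0],[0.6,0,0,0,0],[0.4,0,0,0,0],[0.1,0,0,0,0],[-0.2,0,0,0,0],[-0.5,0,0,0,0],[-0.5,0,0,0,0],[-0.5,0,0,6,0],[-0.5,0,0,16,0],[-0.5,0,0,25,0],[-0.5,0,0,30,0],[-0.5,0,0,30,0],[-0.5,0,-20,10,0],[-0.5,0,-40,0,0],[-0.5,0,-40,0,0],[-0.5,0,-30,0,0],[-0.5,0,0,0,0]]

```text
clock: 41.3
position: [626.4, -376.8, 134.1]
ee_rot: [0.494, 0.868, 0.031, -0.043]
contact_force: [-0.0, 1.0, -0.9]
gripper_width: 64.0
grasp_force: 0.0
```

Emit:
drive_tool:
  plan:
    - [[-0.5,-20,-20,0,0],[-0.5,-30,-30,0,0],[-0.5,-30,-30,0,0],[-0.5,-20,-20,0,0],[-0.5,0,0,0,0],[-0.5,0,0,0,0]]

```text
clock: 41.8
position: [527.3, -471.1, 134.7]
ee_rot: [0.493, 0.868, 0.031, -0.043]
contact_force: [-0.1, 0.8, 0.1]
gripper_width: 64.3
grasp_force: 0.0
```

Run:
```python
from meas import *
print(read_state()["position"].round(1),read_state()["joints"].round(3))
for n in("side","top"):
    p,d=snap(n,"r"); P=cloud(n,d); hsv=cv2.cvtColor(p,cv2.COLOR_RGB2HSV)
    u=np.array([.508,-.862])
    for nm,r in(("bar",(626.2,-239.5)),("ball",(505.3,-46.3))):
        m=band(P,r,75,21,50)&(hsv[...,1]<60)&(hsv[...,2]>(165))&(abs((P[...,:2]-r)@[.862,.508])<10)
        q=P[m]; s=(q[:,:2]-r)@u; w=(q[:,:2]-r)@[.862,.508]
        if len(q): print(n,nm,len(q),"along",s.min().round(1),s.max().round(1),"lat",np.median(w).round(1),"z fit",np.polyfit(s,q[:,2],1).round(3))
    for nm,c,r,z0,z1 in(("hol",(455,288),45,38,60),("tray",(455,288),66,9,60),("groove",(570,106),45,25,45),("stand",(570,106),66,9,40),("phial",(557,-157.5),30,36,60)):
        q=P[band(P,c,r,z0,z1)]; len(q) and print(n,nm,len(q),rect(q),np.median(q[:,2]).round(1))
a=cv2.imread("pics/r_side.png")[130:400,190:450]; cv2.imwrite("pics/r_c.png",cv2.resize(a,None,fx=2.2,fy=2.2,interpolation=2))
```

```text
[ 527.3 -471.1  134.7] [-0.528  0.642  0.22  -0.065 -1.237 -2.051]
side ball 212 along -64.4 29.2 lat 0.1 z fit [-0.034 26.621]
side hol 286 [453.5 286.4  51.6  46.9 -74.4] 44.8
side tray 868 [454.7 290.1  96.   82.9  15.1] 23.0
side groove 342 [569.1 106.1  64.5  46.2  23.6] 30.4
side stand 600 [569.8 108.6  97.5  78.5  24. ] 27.0
top bar 147 along -46.5 50.7 lat -1.9 z fit [2.0000e-03 2.6279e+01]
top ball 220 along -65.2 44.4 lat 0.1 z fit [-0.037 26.76 ]
top hol 493 [452.4 284.9  47.2  45.7  14.9] 44.3
top tray 1222 [453.6 288.   97.1  78.1  15. ] 17.2
top groove 620 [569.5 103.2  64.9  43.8  22.3] 30.2
top stand 1261 [570.  105.8  96.   78.1  22.6] 24.7
top phial 205 [ 5.573e+02 -1.571e+02  3.140e+01  3.130e+01 -4.000e-01] 41.5
```

View pics/r_c.png

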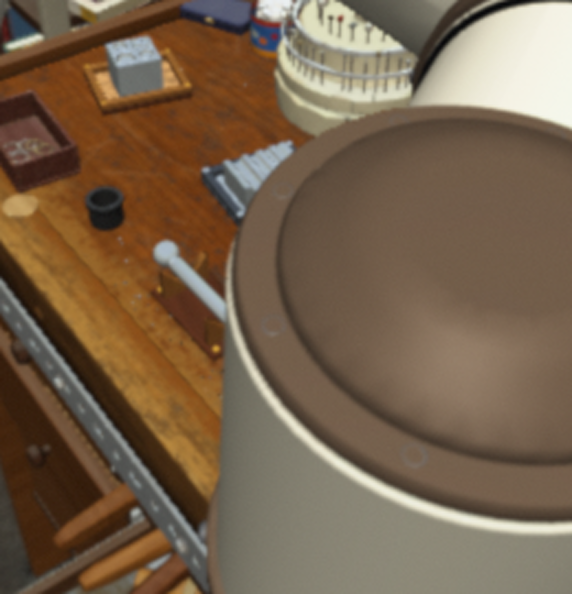

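The ball punch lies in the wooden rest (crop 165,250), and the hollowed block is in the tray (135,70). The numbers show the bar lying level in the steel rest and the phial unmoved.

```bash
python3 -c "
from bench import *
print(job_done())"
```

```text
the job is handed in; nothing more can be done
None
```

The changeover is done and handed in, at about 42 s of the 134 s allowed. By the last camera measurements both blocks sit flat inside their fences, both punches lie level and centred on their rests to within about 3 mm, and the phial has not moved. A last-joint range stop midway left the tool about 6° off vertical, which did not affect the result.

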